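Set the eccentric shaft to its high spot on the bench centres

TASK

The eccentric shaft on the green bench centres has to be set with its high spot under the dial indicator's plunger. Loosen the red lock screw on the headstock, turn the shaft by its steel disc until the dial stands at its highest reading (pointer straight up on the green mark), then tighten the lock screw fully home again and let go. Do not touch the plunger, and leave the things lying about where they are.

Things in the scene. Friction and masses are not known exactly. Their poses are not given: they have to be found in the camera images.
- bench_centres: Fixed fixture, green base 130 x 420 x 25 mm. Origin under the base, z up; y runs along the shaft from tailstock (y -167 mm) to headstock (block at y +175 mm: 80 mm in x, 70 in y, top at z 150 mm); -x looks roughly to the robot. Shaft axis: parallel to y at x 0, z 120 mm, with a brass eccentric journal (52 mm diameter, 40 wide, 5 off-centre) at y -80 mm and a steel disc at y +50 mm
- dial_face (a point): Centre of the dial's white face (fixed point, frame parallel to bench_centres). Round black dial, 92 mm diameter, tilted 45 degrees to look up and to +x, over the brass journal; its post (18 mm) stands 56 mm to the -x side, from the base up to the dial
- bail_bar (a point): Middle of the cross bar of the headstock's bail (14 mm round bar, 60 mm long in y; frame parallel to bench_centres). From its ends the bail runs 50 mm in +x, then straight down to the headstock. It stands in the way of a vertical gripper at the lock screw
- disc_centre (a point): Centre of the steel disc, on the shaft axis (fixed, frame parallel to bench_centres). Disc 130 mm in diameter, 16 mm thick (along y), 75 to 80 mm from dial and headstock; pinch it across its faces on the upper rim, up to 32 mm deep. Lock loose: turns without end both ways about y with light drag (about 0.1 Nm) and stays where left; lock tight: held firmly, do not force
- pointer (a joint): Dial pointer, rad: 0 = low spot of the eccentric under the plunger, 2.5 = high spot (pointer straight up at the green mark); 0.25 rad per mm, clockwise as the plunger rises. With the shaft p rad from the high spot it reads about 1.25 + 1.25 cos p. Where the high spot is at the start is unknown: about 60 degrees away or more, either way round
- lock_bar (a point): Centre of the lock screw's red thumb bar, 64 mm long (its x), 10 mm thick (its y, pinch here), 22 mm high (its z); turns with the screw. Its z is the screw axis, pointing outwards, leaning 35 degrees from vertical to the -x side of bench_centres. Below it an 18 mm neck; the headstock's boss is about 43 mm below this point
- lock_screw (a joint): Turn of the lock screw, rad, about the outward z of lock_bar: near 0 = tight (stop at -0.03); grows when turned anticlockwise seen from its head, stop at 1.7. Its end drops into one of 12 even notches of the shaft (one lies at the high spot): it lets go above about 0.8 (loose: 1.1 or more), and, tightened, draws the shaft to the nearest notch. About 0.2 Nm, stays where left
- plunger: Sprung steel plunger of the dial, 8 mm rod with a 12 mm ball foot riding on top of the brass journal (spring 3 to 5 N). Origin: the lowest point of the ball. It must not be touched.
- oil_bottle: Bystander: yellow bottle, 60 mm diameter, 150 mm high. Origin: centre of its underside.
- spare_collar: Bystander: steel shaft collar, 70 mm diameter, 22 mm high, lying flat beyond the fixture. Origin: centre of its underside.
- v_block: Bystander: dark steel V-block, 60 x 50 x 44 mm, beyond the fixture. Origin: centre of its underside.
- wrench: Bystander: wrench, 180 mm long, lying along its x axis. Origin: centre of its underside.
- mallet: Bystander: hammer, 260 mm long, lying along its x axis. Origin: centre of its underside.
- parts_cup: Bystander: blue cup, 80 mm diameter, 70 mm high, beyond the fixture. Origin: centre of its underside.
- brush: Bystander: brush, 200 mm long, lying along its x axis. Origin: centre of its underside.

How it is judged:
On the way, in this order (a step that is already met when the one before it is completed fails the run):
1. the lock screw is loosened (joint lock_screw above 1.0) (value of joint lock_screw above 1 rad), for 0.2 s.
2. with the lock still loose (above 0.8), the shaft is turned until the dial stands at its highest reading (pointer above 2.42) and left still for 0.3 s (value of joint pointer above 2.42 rad and value of joint lock_screw above 0.8 rad and velocity of joint pointer between -0.3 and 0.3 rad/s), for 0.3 s.
At the end, for the whole second after the job is handed in: the dial pointer stands above 2.42 rad (high spot within about 20 degrees of straight under the plunger), the lock screw is tight again (below 0.25 rad), and no bystander is more than 30 mm from where it started (value of joint pointer above 2.42 rad and value of joint lock_screw below 0.25 rad and not (distance of any of oil_bottle, spare_collar, v_block, wrench, mallet, parts_cup, brush from where it was at the start of the episode above 0.03 m)); the robot touches nothing.
It fails at once if the robot touches the plunger (more than 1 N) (contact force between any of the arm, the fingers and plunger above 1 N).
It fails at once if a bystander is pushed more than 30 mm from its place (distance of any of oil_bottle, spare_collar, v_block, wrench, mallet, parts_cup, brush from where it was at the start of the episode above 0.03 m).
It also fails if it takes over 72 s, if anything falls off the work surface, if the arm or the gripper's body presses on something with over 40 N, if the wrist force passes 120 N, or if a joint passes its speed limit or range.

ROBOT

A 6-joint arm with a two-finger parallel gripper is mounted at the origin on the work surface. World frame = base frame: x ahead of the robot, y to its left, z up, the work surface at z = 0. Lengths are in m, angles in rad, forces in N, time in s.
With the tool pointing down it reaches from about 0.35 to 0.975 m from the base axis. Payload 4.9 kg.
Tool frame: the origin (TCP) lies between the finger pads; the fingertips stand 25 mm ahead of it and the grasp point (between the pads) lies 6 mm ahead of it; z points along the fingers, y is the line along which they close (so a half turn about z gives the same grasp; the last joint's range is limited). The gripper opens to 85 mm and grips with 20 to 120 N. Pads are 22 mm wide; open, the fingers measure 114 mm over their backs; the gripper's body (76 mm by 85 mm) begins 54 mm behind the grasp point. The pads swing forward as they close: fully open they stand 13 mm farther back than shut.
Start: joints at [1.128, 0.053, 1.613, -0, 1.476, -0.119], TCP at [0.199, 0.593, 0.256] pointing down, gripper open.
Joint ranges: [-3.01, 3.01], [-1.01, 2.22], [0.06, 2.58], [-1.02, 4.17], [0.09, 2.62], [-3.14, 3.14]. Speed limits (rad/s): [2.57, 2.57, 3.14, 3.14, 3.14, 3.14].

INTERFACE

Orientations are given as a unit quaternion [w, x, y, z].
In Python, from plant import manip gives the robot as it stands.
- The arm moves only by the shell command python3 -m inch 'ROWS'. ROWS is JSON, a list of rows, each a list of 3 entries, a list of its own where there are three numbers: the shift along the tool's x, y, z in m, then the turn, a rotation vector about the tool's x, y, z in rad, then the opening, from 0 (shut) to 1 (fully open). A call has 1 to 8 rows; each row shifts and turns the commanded pose from where the row before left it, along the tool's axes as they then stand; what a row does not reach is not made up. A row lasts 1/10 s, in which the tool goes at most 50 mm and 8.59 degrees, less where a joint would pass 70% of its speed; a pose out of reach is approached as far as the arm can. A call with a gripper value outside its range is refused whole. The fingers move at their own pace and stop on an object; the grip force is fixed at half the most. Time passes only in rows, so rows that do not move let the fingers close. It gives the time, the measured TCP pose, the force, the opening and the grip force at its end, in the units of the state.
- manip.state(): the state, without advancing time (a new reading comes with each control period).
- manip.grab_frame(name): name is "scene" or "top" or "wrist"; returns (picture, depth): 420x560x3 uint8, red, green, blue; 420x560 float32, m along the optical axis (not along the pixel's ray), 0 where there is no reading.
- manip.camera_params(name): a dict with "camera_matrix" (3x3 intrinsics, pixels), "rvec" (rotation vector, rad) and "tvec" (3), from world to camera coordinates, as OpenCV has them. Camera axes: x right, y down, z forward; pixel columns grow to the right and rows downward; lengths in m; the calibration is good to about 2 mm. A picture is of the moment at which its call begins: read the wrist's pose just before it. camera_params takes no time and is no camera call; for the wrist camera it gives the pose at the moment of the call.
- manip.job_done(): hands the job in; it is judged then, once.
Trained networks look in the newest picture that a camera, given by its name, has taken for a name from the list of things; names that differ only in an ending like _2 or _b are one class to them, and where a whole thing is asked for, a point or a joint stands for the part that bears it (a point fixed in the world has none). Each returns a list of dicts, best first, with "score" (0 to 1); they miss things now and then, are a little off and sometimes report something else, mostly with a low value. They report only what shows in the picture. A call takes as long as a camera call.
- manip.look_for(camera, label): "point" ([x, y, z] in m, in world coordinates, good to about 4 mm: the middle of the surface that is visible of it).
The state is a dict: "time": time; "joint_pos": joint angles; "joint_vel": joint speeds; "joint_efforts": joint torques, N m; "tool_pos": TCP position; "tool_rot": TCP orientation; "contact_force": force on the tool from outside, world axes, zero at the start; "ft_torque": the same for the moment, N m; "gripper_width": opening from 0.0 (shut) to 1.0 (fully open); "grasp_force": force on a finger pad.
Only numpy, scipy, OpenCV 4.12 (cv2) and the standard library are available. Lean on these libraries where they do the work, as an engineer would, in place of code of your own. Each camera call takes 0.05 s, during which the arm holds its last target. There are 200 camera calls.

## Working session

There is one attempt and no reset: what is moved stays moved. The work goes in short steps, Python scripts to look and compute and a shell command to move; the robot and the scene stay as the last step left them, time stands still between calls to the robot, and variables do not carry over. Pictures are saved under pics/ and viewed, at most 10 in all, crops included, and the job is handed in when it is done.

```bash
ls; mkdir -p pics; cat > h.py <<'E'
import numpy as np, cv2
from scipy.spatial.transform import Rotation as R
from plant import manip
def cam(n):
    p=manip.camera_params(n); K=np.array(p["camera_matrix"]); Rm=cv2.Rodrigues(np.array(p["rvec"],float))[0]
    return K,Rm,np.array(p["tvec"],float).ravel()
def cloud(n,d):
    K,Rm,t=cam(n); v,u=np.indices(d.shape)
    c=np.stack([(u-K[0,2])/K[0,0]*d,(v-K[1,2])/K[1,1]*d,d],-1)
    return (c-t)@Rm
def proj(n,P):
    K,Rm,t=cam(n); c=Rm@np.array(P)+t; return (K@c)[:2]/c[2]
def tool():
    s=manip.state(); q=s["tool_rot"]; return np.array(s["tool_pos"]),R.from_quat([q[1],q[2],q[3],q[0]])
E
python3 - <<'E'
from h import *
for n in ("scene","top"):
    im,d=manip.grab_frame(n); cv2.imwrite(f"pics/{n}0.png",im[...,::-1]); np.save(f"{n}.npy",d); np.save(f"{n}i.npy",im)
    for l in ("bench_centres","dial_face","bail_bar","disc_centre","lock_bar","plunger","pointer"):
        print(n,l,[(np.round(x["point"],3).tolist(),round(x["score"],2)) for x in manip.look_for(n,l)[:2]])
print(manip.state()["time"])
E
```

```text
pics
scene bench_centres [([0.611, 0.047, 0.126], 0.98)]
scene dial_face [([0.607, 0.05, 0.129], 0.73)]
scene bail_bar [([0.607, 0.05, 0.127], 0.74), ([0.487, -0.405, 0.025], 0.53)]
scene disc_centre [([0.606, 0.054, 0.134], 0.77)]
scene lock_bar [([0.587, 0.181, 0.196], 0.51)]
scene plunger []
scene pointer []
top bench_centres [([0.562, 0.021, 0.133], 0.82), ([0.314, 0.394, 0.018], 0.36)]
top dial_face [([0.569, 0.02, 0.134], 0.78)]
top bail_bar [([0.569, 0.023, 0.132], 0.98)]
top disc_centre [([0.564, 0.016, 0.134], 0.58)]
top lock_bar [([0.581, 0.181, 0.201], 0.63)]
top plunger []
top pointer [([0.707, -0.009, 0.023], 0.34), ([0.658, -0.138, 0.046], 0.26)]
0.8
```

View pics/scene0.png

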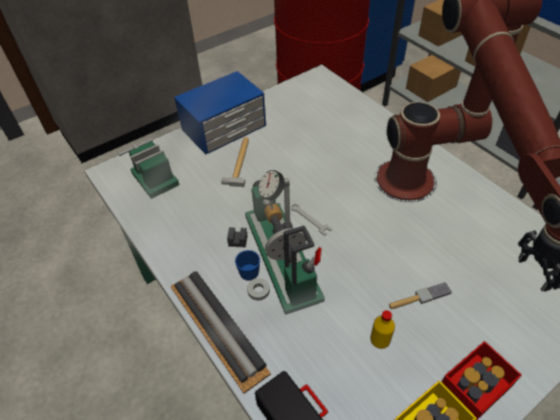

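View pics/top0.png

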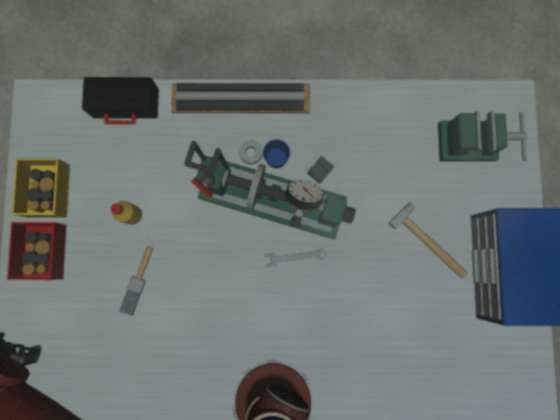

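The scene picture shows the fixture: red bar at (318,256), disc at (285,245), dial at (270,183). In the top picture the headstock is on the left at (210,170), the red bar at (202,187), the disc at (257,185) and the dial at (305,192). Now I'll fit the geometry.

```bash
python3 - <<'E'
from h import *
d=np.load("top.npy");im=np.load("topi.npy").astype(int);P=cloud("top",d)
r,g,b=im[...,0],im[...,1],im[...,2]
box=np.zeros(d.shape,bool);box[135:245,180:350]=1
gm=box&(g>r+12)&(g>=b+5)&(P[...,2]<.04)
pts=P[gm]; print(len(pts),np.median(pts[:,2]))
rect=cv2.minAreaRect(pts[:,:2].astype(np.float32)); print("base",rect)
hs=box&(P[...,2]>.135)&(P[...,2]<.16)&(g>r+12); print("headtop",hs.sum(),P[hs].mean(0),P[hs].min(0),P[hs].max(0))
rd=box&(r>g+50)&(r>b+50); q=P[rd]; print("red",rd.sum(),q.mean(0),q.min(0),q.max(0))
c=q.mean(0);print(np.linalg.svd(q-c)[1],np.linalg.svd(q-c)[2])
hi=box&(P[...,2]>.2);n,l,s,ce=cv2.connectedComponentsWithStats(hi.astype(np.uint8))
for i in range(1,n):
    if s[i,4]>8: print(s[i],P[l==i].mean(0),P[l==i].min(0),P[l==i].max(0))
ds=box&(P[...,2]>.165)&(P[...,2]<.2)
n,l,s,ce=cv2.connectedComponentsWithStats(ds.astype(np.uint8))
for i in range(1,n):
    if s[i,4]>8: print("disc?",s[i],P[l==i].mean(0),P[l==i].min(0),P[l==i].max(0))
# scene red
d=np.load("scene.npy");im=np.load("scenei.npy").astype(int);P=cloud("scene",d)
rd=np.zeros(d.shape,bool);rd[235:285,300:335]=1;rd&=(im[...,0]>im[...,1]+50); q=P[rd];c=q.mean(0);print("scene red",len(q),c,q.min(0),q.max(0),np.linalg.svd(q-c)[2][0])
cr=np.load("topi.npy")[135:245,180:360]; cr2=np.load("scenei.npy")[160:310,210:360]
a=cv2.resize(cr,(720,440),interpolation=cv2.INTER_CUBIC); cv2.imwrite("pics/c1.png",a[...,::-1]); cv2.imwrite("pics/c2.png",cv2.resize(cr2,(600,600),interpolation=cv2.INTER_CUBIC)[...,::-1])
E
```

```text
1699 0.024624746273216848
base ((0.5827777981758118, 0.00586409866809845), (0.4381142854690552, 0.13670925796031952), 73.50138092041016)
headtop 861 [ 0.5678839  -0.03353076  0.14935999] [ 0.49094677 -0.19547295  0.13766174] [0.6706598  0.20202715 0.15903091]
red 71 [0.5698988  0.17748599 0.22054055] [ 0.3757966  -0.00830669  0.19312355] [0.59339226 0.20210926 1.37669528]
[1.19570836 0.14498587 0.01814555] [[-0.16255682 -0.15541981  0.97438184]
 [-0.67425845 -0.70348202 -0.22469666]
 [-0.72038242  0.69351116 -0.00956268]]
[184 141  41  33 543] [0.62811896 0.16379341 0.29932816] [ 0.3757966  -0.00830669  0.20086269] [0.6692731  0.206071   1.37669528]
[191 177  17  19  99] [0.57658293 0.18430978 0.22964793] [ 0.3757966  -0.00830669  0.20030893] [0.60280726 0.20577046 1.37669528]
[285 180  39  40 975] [ 0.54271029 -0.07405506  0.27715993] [ 0.3757966  -0.12293665  0.20271017] [ 0.59030939 -0.00830669  1.37669528]
disc? [199 154   6   6  19] [0.65967179 0.18347802 0.18049245] [0.65697988 0.17920457 0.16652322] [0.66676926 0.19046713 0.19224145]
disc? [221 161   6   5  18] [0.642142   0.12662566 0.18464198] [0.6394773  0.12195635 0.16808158] [0.64721747 0.13403081 0.19937298]
disc? [247 167  16  35 223] [0.58952383 0.04646254 0.17862023] [0.54662357 0.02733394 0.16517396] [0.63715468 0.06604025 0.18949256]
disc? [196 173  18  26 155] [0.58527877 0.17127181 0.18380338] [0.54993301 0.1556211  0.16503669] [0.62058941 0.19506909 0.19935042]
disc? [294 218   7   3   9] [ 0.49697357 -0.06184676  0.18588374] [ 0.49546265 -0.07026461  0.17409768] [ 0.49952   -0.0554054  0.1990299]
scene red 79 [0.58109501 0.18833696 0.20343595] [0.55539178 0.16314847 0.19059429] [0.60184144 0.2072462  0.21781933] [0.67952079 0.69505082 0.23485281]
```

View pics/c1.png

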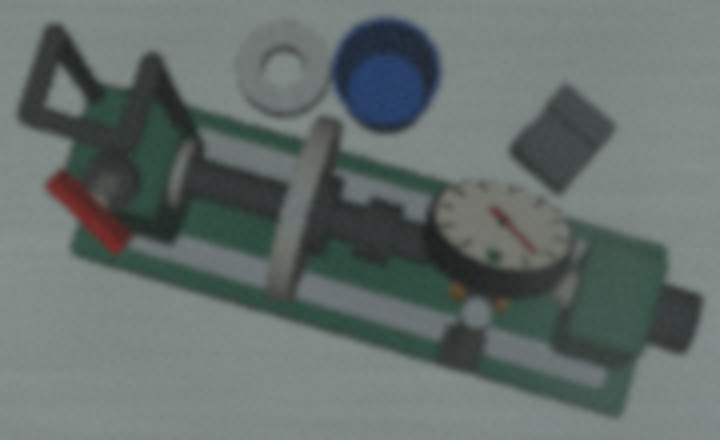

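View pics/c2.png

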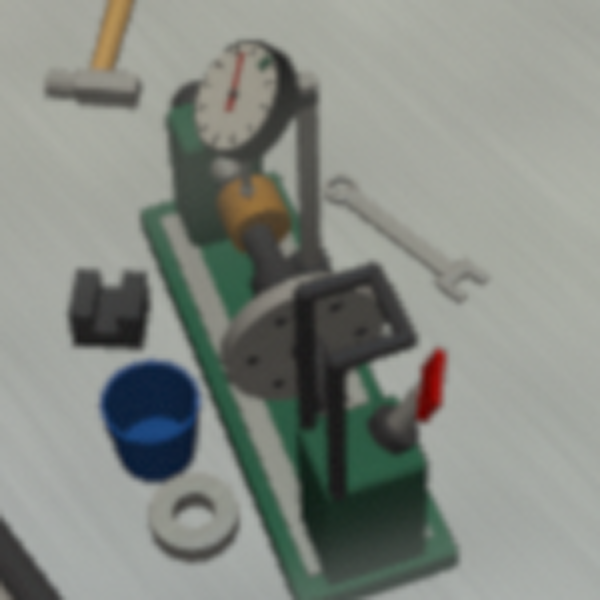

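Crops: the red bar runs diagonally, about 30° off the shaft, with the bail on its +x side. The pointer in c2 is about 40° anticlockwise of the green mark. Now I'll plan the pre-grasp on the screw axis.

```bash
cat >> h.py <<'E'
yaw=np.deg2rad(73.5-90); bx=np.array([np.cos(yaw),np.sin(yaw),0]); by=np.array([-np.sin(yaw),np.cos(yaw),0]); bz=np.array([0,0,1.])
O=np.array([.583,.006,0])
B=np.stack([bx,by,bz],1)
def tob(P): return (np.asarray(P)-O)@B
def tow(p): return B@np.array(p)+O
s35,c35=np.sin(np.deg2rad(35)),np.cos(np.deg2rad(35))
a=-s35*bx+c35*bz; eu=c35*bx+s35*bz
def orient(z,y):
    y=y-z*(y@z); y/=np.linalg.norm(y); return R.from_matrix(np.stack([np.cross(y,z),y,z],1))
def go(Pt,Rt):
    p,r=tool(); rel=r.inv()*Rt
    print("shift(cur tool)",np.round(r.inv().apply(Pt-p),4),"turn",np.round(rel.as_rotvec(),3),"shift(target tool)",np.round(Rt.inv().apply(Pt-p),4),"j",np.round(manip.state()["joint_pos"],2))
E
python3 - <<'E'
from h import *
d=np.load("top.npy");P=cloud("top",d)
for (u,v) in [(200,167),(190,164),(206,168),(194,155),(216,159),(192,145),(218,152)]: print("bail",np.round(tob(np.median(P[v-1:v+2,u-1:u+2].reshape(-1,3),0)),3))
for q in [(.581,.188,.203),(.581,.181,.201),(.606,.054,.134)]: print(np.round(tob(q),3))
p,r=tool();print(r.as_matrix().round(2))
L=tow([-.053,.175,.197])
for psi in (-30,150):
    t=np.deg2rad(psi); y=np.cos(t)*eu+np.sin(t)*by
    print(psi); go(L+.13*a,orient(-a,y))
d=np.load("top.npy")
E
```

```text
bail [-0.024  0.162  0.307]
bail [-0.024  0.186  0.306]
bail [-0.022  0.148  0.305]
bail [0.055 0.257 0.   ]
bail [0.005 0.132 0.304]
bail [0.021 0.195 0.307]
bail [0.023 0.132 0.305]
[-0.054  0.174  0.203]
[-0.052  0.167  0.201]
[0.008 0.053 0.134]
[[-0.95  0.32  0.  ]
 [ 0.32  0.95  0.  ]
 [ 0.    0.   -1.  ]]
-30
shift(cur tool) [-0.417  -0.2635 -0.0472] turn [-0.639 -0.354  1.984] shift(target tool) [-0.0606  0.4515  0.195 ] j [ 1.13  0.05  1.61  0.    1.48 -0.12]
150
shift(cur tool) [-0.417  -0.2635 -0.0472] turn [ 0.311 -0.561 -1.048] shift(target tool) [ 0.0606 -0.4515  0.195 ] j [ 1.13  0.05  1.61  0.    1.48 -0.12]
```

```bash
python3 -m inch '[[[-0.036,-0.023,-0.012],[0,0,0],1],[[-0.036,-0.023,-0.012],[0,0,0],1],[[-0.036,-0.023,-0.012],[0,0,0],1],[[-0.036,-0.023,-0.012],[0,0,0],1],[[-0.036,-0.023,0],[0,0,0],1],[[-0.036,-0.023,0],[0,0,0],1],[[-0.036,-0.023,0],[0,0,0],1],[[-0.036,-0.023,0],[0,0,0],1]]' | tail -c 600
python3 -m inch '[[[-0.036,-0.023,0],[0,0,0],1],[[-0.036,-0.023,0],[0,0,0],1],[[-0.036,-0.023,0],[0,0,0],1],[[0,0,0],[0.035,-0.062,-0.116],1],[[0,0,0],[0.035,-0.062,-0.116],1],[[0,0,0],[0.035,-0.062,-0.116],1],[[0,0,0],[0.035,-0.062,-0.116],1],[[0,0,0],[0.035,-0.062,-0.116],1]]' | tail -c 600
python3 -m inch '[[[0,0,0],[0.035,-0.062,-0.116],1],[[0,0,0],[0.035,-0.062,-0.116],1],[[0,0,0],[0.035,-0.062,-0.116],1],[[0,0,0],[0.035,-0.062,-0.116],1],[[0,0,0],[0,0,0],1],[[0,0,0],[0,0,0],1]]'
python3 - <<'E'
from h import *
im,d=manip.grab_frame("wrist"); P=cloud("wrist",d); cv2.imwrite("pics/w1.png",im[...,::-1]); im=im.astype(int)
for l in ("lock_bar",): print([(np.round(x["point"],3),tob(x["point"]).round(3),round(x["score"],2)) for x in manip.look_for("wrist",l)[:2]])
rd=(im[...,0]>im[...,1]+60)&(im[...,0]>im[...,2]+60)&(d>0)&(d<.4); q=P[rd]; q=tob(q); m=np.median(q,0)
q=q[np.linalg.norm(q-m,axis=1)<.05]; A=np.array([-s35,0,c35]);U=np.array([c35,0,s35]);
h=q@A; print(len(q),"height",np.percentile(h,[1,50,99]))
top=q[h>np.percentile(h,90)-.004]; uv=np.stack([top@U,top[:,1]],1).astype(np.float32)
rc=cv2.minAreaRect(uv);print(rc,top.mean(0)); print(np.rad2deg(np.arctan2(*np.linalg.svd(uv-uv.mean(0))[2][0][::-1])))
v=np.nonzero(rd);print("px",v[1].mean(),v[0].mean())
go(tow([-.053,.175,.197])+.13*a,orient(-a,np.cos(np.deg2rad(150))*eu+.5*by))
E
```

```text
time: 1.6
tool_pos: [0.4142, 0.325, 0.3046]
tool_rot: [0.0, 0.161, 0.987, 0.0]
contact_force: [0.1, 0.6, -0.1]
gripper_width: 0.998
grasp_force: 0.0
time: 2.4
tool_pos: [0.4939, 0.2268, 0.3046]
tool_rot: [0.137, -0.131, 0.976, -0.11]
contact_force: [-0.6, 0.5, -0.5]
gripper_width: 1.001
grasp_force: 0.0
time: 3.0
tool_pos: [0.4936, 0.2267, 0.3045]
tool_rot: [0.234, -0.351, 0.887, -0.188]
contact_force: [-0.9, -0.1, 0.6]
gripper_width: 0.998
grasp_force: 0.0
[(array([0.574, 0.183, 0.204]), array([-0.059,  0.167,  0.204]), 0.73)]
838 height [0.18326047 0.2029196  0.20448934]
((0.06712065637111664, 0.1667136698961258), (0.06308596581220627, 0.009090966545045376), 58.395469665527344) [-0.06171499  0.16569471  0.20453066]
58.325012
px 252.5596846846847 195.0810810810811
shift(cur tool) [ 0.0018 -0.0193  0.0129] turn [-0.003 -0.005 -0.004] shift(target tool) [ 0.002  -0.0193  0.0128] j [ 0.48 -0.4   2.01 -0.47  1.12 -1.73]
```

View pics/w1.png

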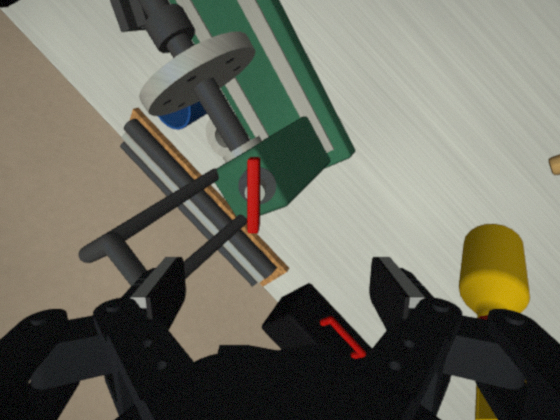

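```bash
sed -i 's/^O=.*/O=np.array([.579,-.001,0])/' h.py; python3 - <<'E'
from h import *
O0=np.array([.583,.006,0]); L=O0+B@np.array([-.0558,.1667,.1966]); print(L, tob(L))
t=np.deg2rad(148.4); go(L+.006*a,orient(-a,np.cos(t)*eu+np.sin(t)*by))
E
```

```text
[0.57684322 0.18168331 0.1966    ] [-0.05395283  0.1745478   0.1966    ]
shift(cur tool) [ 0.0096 -0.021   0.1357] turn [-0.003 -0.005  0.024] shift(target tool) [ 0.0098 -0.0216  0.1356] j [ 0.48 -0.4   2.01 -0.47  1.12 -1.73]
```

```bash
python3 -m inch '[[[0.0097,-0.0213,0.01],[-0.003,-0.005,0.024],0.6],[[0,0,0.03],[0,0,0],0.6],[[0,0,0.03],[0,0,0],0.6],[[0,0,0.03],[0,0,0],0.6],[[0,0,0.02],[0,0,0],0.6],[[0,0,0.0155],[0,0,0],0.6],[[0,0,0],[0,0,0],0.6]]'
python3 -m inch '[[[0,0,0],[0,0,0],0],[[0,0,0],[0,0,0],0],[[0,0,0],[0,0,0],0],[[0,0,0],[0,0,0],0],[[0,0,0],[0,0,0],0],[[0,0,0],[0,0,0],0]]'
python3 - <<'E'
from h import *
p,r=tool();print("tob",tob(p),"axis dev",tob(p)@np.array([c35,0,s35]),manip.state()["ft_torque"])
E
```

```text
time: 3.8
tool_pos: [0.5734, 0.1821, 0.1985]
tool_rot: [0.236, -0.341, 0.891, -0.183]
contact_force: [-0.3, 0.1, 0.2]
gripper_width: 0.599
grasp_force: 0.0
time: 4.4
tool_pos: [0.5731, 0.1843, 0.2024]
tool_rot: [0.239, -0.342, 0.89, -0.182]
contact_force: [-4.9, 3.2, 1.2]
gripper_width: 0.17
grasp_force: 58.6
tob [-0.05828531  0.17602045  0.20239571] axis dev 0.06834488001279156 [0.5777014  0.71565669 0.19693794]
```

```bash
python3 -m inch '[[[0,0,0],[0,0,-0.14],0],[[0,0,0],[0,0,-0.14],0],[[0,0,0],[0,0,-0.14],0],[[0,0,0],[0,0,-0.14],0],[[0,0,0],[0,0,-0.14],0],[[0,0,0],[0,0,-0.14],0],[[0,0,0],[0,0,-0.14],0],[[0,0,0],[0,0,-0.14],0]]'
python3 -m inch '[[[0,0,0],[0,0,-0.14],0],[[0,0,0],[0,0,-0.04],0],[[0,0,0],[0,0,0],0],[[0,0,0],[0,0,0],0]]'
python3 - <<'E'
from h import *
print(manip.state()["joint_pos"],manip.state()["ft_torque"])
E
python3 -m inch '[[[0,0,0],[0,0,0],0.5],[[0,0,0],[0,0,0],0.5],[[0,0,0],[0,0,0],0.5],[[0,0,-0.03],[0,0,0],0.5],[[0,0,-0.04],[0,0,0],0.5],[[0,0,-0.04],[0,0,0],0.6],[[0,0,-0.03],[0,0,0],0.6],[[0,0,0],[0,0,0],0.6]]'
python3 - <<'E'
from h import *
im,d=manip.grab_frame("wrist"); P=cloud("wrist",d); cv2.imwrite("pics/w2.png",im[...,::-1]); im=im.astype(int)
rd=(im[...,0]>im[...,1]+60)&(im[...,0]>im[...,2]+60)&(d>0)&(d<.4); q=tob(P[rd]); q=q[np.linalg.norm(q-[-.06,.17,.2],axis=1)<.06]
A=np.array([-s35,0,c35]);U=np.array([c35,0,s35]);h=q@A; top=q[h>np.percentile(h,90)-.004]; uv=np.stack([top@U,top[:,1]],1).astype(np.float32)
print(cv2.minAreaRect(uv),np.percentile(h,90)); print("angle (was 58.3)",np.rad2deg(np.arctan2(*np.linalg.svd(uv-uv.mean(0))[2][0][::-1])))
D=tow([0,.05,.12]); print("disc grasp from",D); go(D+.062*bz,orient(-bz,by)); go(D+.062*bz,orient(-bz,-by))
E
```

```text
time: 5.2
tool_pos: [0.572, 0.1846, 0.2015]
tool_rot: [-0.105, 0.764, -0.571, 0.28]
contact_force: [-10.9, 5.1, 3.8]
gripper_width: 0.167
grasp_force: 59.2
time: 5.6
tool_pos: [0.5718, 0.1845, 0.2014]
tool_rot: [-0.08, 0.811, -0.503, 0.288]
contact_force: [-11.0, 5.4, 3.4]
gripper_width: 0.164
grasp_force: 59.3
[ 0.32784703 -0.19934379  2.02368457 -0.4515029   0.85263203 -3.05566835] [0.71011154 1.45702466 0.06324404]
time: 6.4
tool_pos: [0.4971, 0.2072, 0.3225]
tool_rot: [-0.083, 0.81, -0.501, 0.293]
contact_force: [0.1, 1.5, 0.3]
gripper_width: 0.6
grasp_force: 0.0
((0.06622827053070068, 0.17254135012626648), (0.009531203657388687, 0.06224098429083824), 43.040367126464844) 0.20001999579640908
angle (was 58.3) 131.92125
disc grasp from [0.59320077 0.04694099 0.12      ]
shift(cur tool) [0.1151 0.0619 0.1912] turn [-0.707  0.313  2.231] shift(target tool) [-0.1376 -0.1257  0.1374] j [ 0.44 -0.44  2.01 -0.44  1.12 -3.07]
shift(cur tool) [0.1151 0.0619 0.1912] turn [-0.256 -0.579 -0.794] shift(target tool) [0.1376 0.1257 0.1374] j [ 0.44 -0.44  2.01 -0.44  1.12 -3.07]
```

Bar turned 73.6° (1.28 rad), so the lock is loose. Now I'll check from the stored clouds which side the high spot lies on.

```bash
python3 - <<'E'
from h import *
from scipy.optimize import least_squares
for n in ("scene","top"):
    d=np.load(n+".npy");im=np.load(n+"i.npy").astype(int);q=tob(cloud(n,d))
    r,g,b=im[...,0],im[...,1],im[...,2]
    m=(r>b+35)&(r>g+10)&(abs(q[...,0])<.04)&(abs(q[...,1]+.08)<.022)&(q[...,2]>.08)&(q[...,2]<.16)
    p=q[m]
    # disc reference: shaft axis x offset seen by this camera
    if len(p)<10: print(n,len(p)); continue
    s=least_squares(lambda c:np.hypot(p[:,0]-c[0],p[:,2]-c[1])-.026,[0,.12],loss="soft_l1",f_scale=.002)
    print(n,len(p),p.min(0),p.max(0),s.x,np.sqrt(np.mean(s.fun**2)))
    m=(abs(q[...,1]-.05)<.006)&(q[...,2]>.175)&(q[...,2]<.2);print(" disc rim top",m.sum(),q[m].mean(0),q[m][:,2].max())
    m=(abs(q[...,1]-.05)<.012)&(q[...,2]>.1)&(abs(q[...,0])<.08);print(" disc x range",np.percentile(q[m][:,0],[2,98]),"y",np.percentile(q[m][:,1],[5,50,95]))
im=np.load("scenei.npy");cv2.imwrite("pics/s2.png",cv2.resize(im[165:240,235:310],(600,600),interpolation=cv2.INTER_CUBIC)[...,::-1])
E
```

```text
scene 142 [-0.02844258 -0.0980513   0.11837635] [ 0.0189113  -0.05820813  0.15706837] [-0.00674624  0.12091032] 0.0034368506425280134
 disc rim top 38 [0.00990629 0.04951625 0.18172172] 0.18778003563968088
 disc x range [-0.05962464  0.06082077] y [0.04611785 0.05825681 0.06099653]
top 1
```

View pics/s2.png

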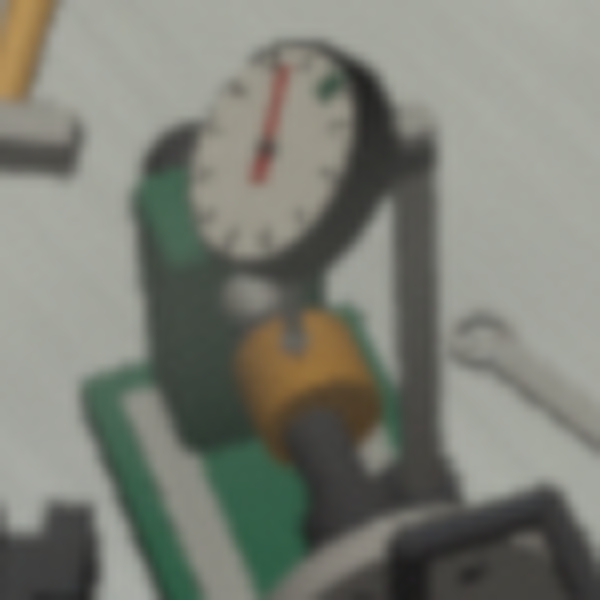

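The shaft enters the brass face at its left part in the scene crop, so the journal sits toward -x. The fit agrees (x ≈ -6.7 mm). So the high spot is on the -x side, and the upper rim must move toward +x (+rotation about bench y, about 60°).

```bash
cat >> h.py <<'E'
def rim(phi,rho,D=None):
    D=tow([0,.05,.12]) if D is None else D
    f=np.deg2rad(phi); n=np.sin(f)*bx+np.cos(f)*bz
    return D+rho*n,orient(-n,by)
E
python3 - <<'E'
from h import *
go(*rim(-40,.175))
E
```

```text
shift(cur tool) [0.0805 0.0983 0.0674] turn [ 0.098 -0.037  2.318] shift(target tool) [ 0.0227 -0.1257  0.0662] j [ 0.44 -0.44  2.01 -0.44  1.12 -3.07]
```

```bash
python3 -m inch '[[[0,0,-0.02],[0.006,-0.002,0.145],0.6],[[0,0,0],[0.006,-0.002,0.145],0.6],[[0,0,0],[0.006,-0.002,0.145],0.6],[[0,0,0],[0.006,-0.002,0.145],0.6],[[0,0,0],[0.006,-0.002,0.145],0.6],[[0,0,0],[0.006,-0.002,0.145],0.6],[[0,0,0],[0.006,-0.002,0.145],0.6],[[0,0,0],[0.006,-0.002,0.145],0.6]]' | head -2
python3 -m inch '[[[0,0,0],[0.006,-0.002,0.145],0.6],[[0,0,0],[0.006,-0.002,0.145],0.6],[[0,0,0],[0.006,-0.002,0.145],0.6],[[0,0,0],[0.006,-0.002,0.145],0.6],[[0,0,0],[0.006,-0.002,0.145],0.6],[[0,0,0],[0.006,-0.002,0.145],0.6],[[0,0,0],[0.006,-0.002,0.145],0.6],[[0,0,0],[0.006,-0.002,0.145],0.6]]' | head -2
python3 -m inch '[[[0.008,-0.042,0.016],[0,0,0],0.6],[[0.008,-0.042,0.015],[0,0,0],0.6],[[0.007,-0.042,0.015],[0,0,0],0.6],[[0,0,0],[0,0,0],0.6],[[0,0,0],[0,0,0],0.6]]'
python3 - <<'E'
from h import *
im,d=manip.grab_frame("wrist"); q=tob(cloud("wrist",d)); cv2.imwrite("pics/w3.png",im[...,::-1])
r=np.hypot(q[...,0],q[...,2]-.12); m=(d>0)&(abs(q[...,1]-.05)<.03)&(r>.045)&(r<.075)&(q[...,2]>.1)
p=q[m];print(len(p),np.percentile(p[:,1],[1,5,25,50,75,95,99]).round(4),np.percentile(r[m],[50,90,97,99]).round(4))
e=p[(r[m]>.06)];print("rim y",np.percentile(e[:,1],[3,50,97]).round(4))
f=np.polyfit(e[:,0],e[:,1],1);print("yaw slope y vs x",f)
go(*rim(-40,.175))
E
```

```text
time: 7.25
tool_pos: [0.4856, 0.2085, 0.3298]
time: 8.05
tool_pos: [0.4856, 0.2085, 0.3298]
time: 8.55
tool_pos: [0.4599, 0.0834, 0.2808]
tool_rot: [0.333, 0.138, 0.931, -0.053]
contact_force: [0.0, -0.3, 1.2]
gripper_width: 0.601
grasp_force: 0.0
2069 [0.0433 0.0436 0.0471 0.0508 0.055  0.0581 0.0587] [0.0672 0.0682 0.0686 0.069 ]
rim y [0.0435 0.0508 0.0585]
yaw slope y vs x [-0.00121539  0.0509123 ]
shift(cur tool) [-0.0019  0.0021  0.0379] turn [-0.008 -0.008 -0.001] shift(target tool) [-0.0016  0.0017  0.0379] j [ 0.18 -0.74  2.28 -0.36  1.01 -1.  ]
```

View pics/w3.png

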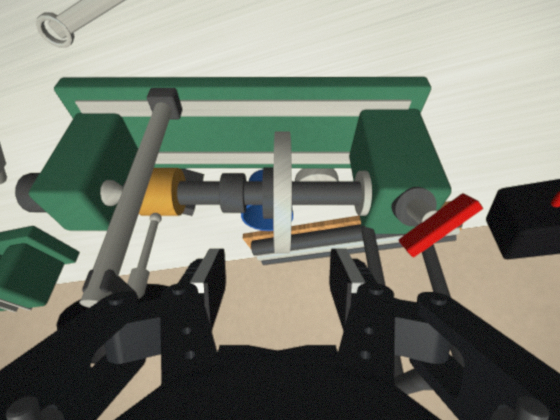

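Clean view: the disc is at (283,190), centred between the pads, and the axes agree to about 3 mm. Descend, pinch and turn.

```bash
python3 -m inch '[[[0.0007,0.0027,0.02],[-0.008,-0.008,-0.001],0.6],[[0,0,0.035],[0,0,0],0.6],[[0,0,0.035],[0,0,0],0.6],[[0,0,0.03],[0,0,0],0.6],[[0,0,0.025],[0,0,0],0.6],[[0,0,0],[0,0,0],0.6]]'
python3 -m inch '[[[0,0,0],[0,0,0],0],[[0,0,0],[0,0,0],0],[[0,0,0],[0,0,0],0],[[0,0,0],[0,0,0],0],[[0,0,0],[0,0,0],0]]'
python3 - <<'E'
from h import *
go(*rim(-40,.066,tow([-.003,.051,.12])))
E
```

```text
time: 9.2
tool_pos: [0.5495, 0.0621, 0.1673]
tool_rot: [0.335, 0.133, 0.931, -0.049]
contact_force: [0.0, 0.3, -0.5]
gripper_width: 0.603
grasp_force: 0.0
time: 9.7
tool_pos: [0.5494, 0.0599, 0.1732]
tool_rot: [0.339, 0.134, 0.93, -0.051]
contact_force: [-5.6, -8.6, 4.1]
gripper_width: 0.168
grasp_force: 58.8
shift(cur tool) [0.0015 0.001  0.0022] turn [-0.003  0.002  0.002] shift(target tool) [0.0015 0.001  0.0023] j [ 0.08 -0.38  2.24 -0.4   0.65 -0.96]
```

```bash
python3 -m inch '[[[-0.0092,0,0.0006],[0,0.14,0],0],[[-0.0092,0,0.0006],[0,0.14,0],0],[[-0.0092,0,0.0006],[0,0.14,0],0],[[-0.0092,0,0.0006],[0,0.14,0],0],[[0,0,0],[0,0,0],0],[[0,0,0],[0,0,0],0]]'
cat > look.py <<'E'
from h import *
import sys
n=sys.argv[1]
im,d=manip.grab_frame("scene"); c=proj("scene",tow([0,-.08,.24]))
cr=im[165:225,240:310]; cv2.imwrite(f"pics/{n}.png",cv2.resize(cr,(700,600),interpolation=cv2.INTER_CUBIC)[...,::-1])
E
python3 look.py d1
```

```text
time: 10.3
tool_pos: [0.5809, 0.0505, 0.1866]
tool_rot: [0.067, 0.143, 0.987, -0.012]
contact_force: [-4.3, -5.7, -0.4]
gripper_width: 0.173
grasp_force: 64.3
```

View pics/d1.png

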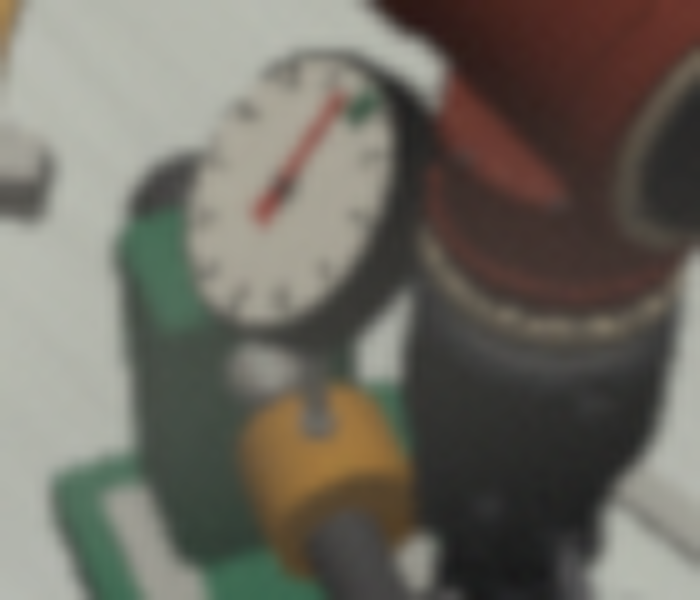

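Right direction: the pointer at (340,95) is now about 10° short of the mark at (360,105). That fits a start at p = -60°, so I'll continue 28°.

```bash
python3 -m inch '[[[-0.0092,0,0.0006],[0,0.14,0],0],[[-0.0092,0,0.0006],[0,0.14,0],0],[[-0.0092,0,0.0006],[0,0.14,0],0],[[-0.0046,0,0.0002],[0,0.07,0],0],[[0,0,0],[0,0,0],0],[[0,0,0],[0,0,0],0],[[0,0,0],[0,0,0],0]]'
python3 look.py d2; python3 - <<'E'
from h import *
p,r=tool();z=B.T@r.apply([0,0,1]);print("lean",np.rad2deg(np.arctan2(-z[0],-z[2])), "j",manip.state()["joint_pos"])
E
```

```text
time: 11.05
tool_pos: [0.6108, 0.0416, 0.1835]
tool_rot: [-0.174, 0.141, 0.974, 0.023]
contact_force: [-4.4, -6.1, -1.3]
gripper_width: 0.173
grasp_force: 65.7
lean 20.227938659958163 j [-0.08142728  0.27807741  1.51127844  0.06718803  1.69893456 -1.36795434]
```

View pics/d2.png

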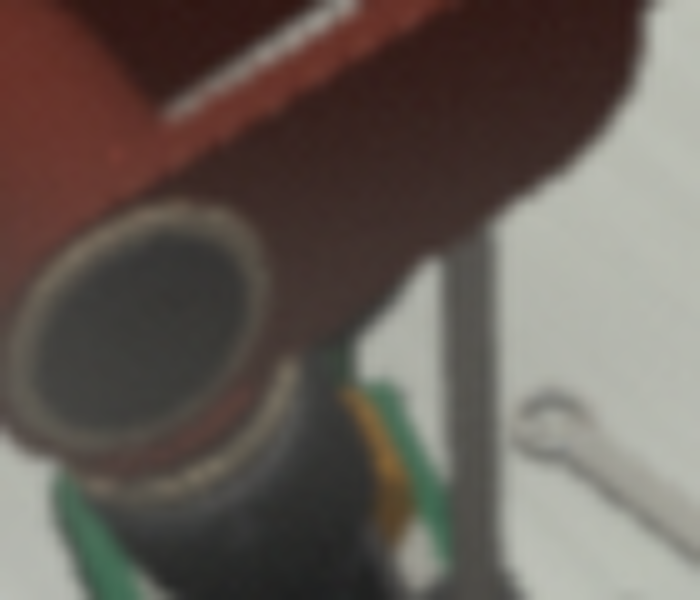

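The arm hides the dial, so I'll release, back off and swing toward the lock before reading it.

```bash
python3 -m inch '[[[0,0,0],[0,0,0],0.5],[[0,0,0],[0,0,0],0.6],[[0,0,0],[0,0,0],0.6],[[0,0,-0.02],[0,0,0],0.6],[[0,0,-0.04],[0,0,0],0.6],[[0,0,-0.04],[0,0,0],0.6],[[0,0,-0.04],[0,0,0],0.6],[[0,0,0],[0,0,0],0.6]]' | head -3
python3 -m inch '[[[0.03,0,0],[0,-0.14,0],0.6],[[0.03,0,0],[0,-0.14,0],0.6],[[0.03,0,0],[0,-0.14,0],0.6],[[0.03,0,0],[0,-0.14,0],0.6],[[0.03,0,0],[0,-0.14,0],0.6],[[0.03,0,0],[0,-0.14,0],0.6],[[0.03,0,0],[0,-0.11,0],0.6],[[0,0,0],[0,0,0],0.6]]'
cat > rd.py <<'E'
from h import *
def meas(im):
    im=im[165:205,245:295].astype(int); r,g,b=im[...,0],im[...,1],im[...,2]
    red=(r-np.maximum(g,b)).clip(0); red[red<25]=0
    v,u=np.nonzero(red); w=red[v,u]
    gm=(g-r).clip(0); gm[gm<12]=0; gm[:, :20]=0; gm[20:]=0
    vg,ug=np.nonzero(gm); wg=gm[vg,ug]
    k=np.argsort(v)[:6]
    return "tip",(u[k].mean()+245,v[k].mean()+165),"tail",(u[np.argsort(v)[-4:]].mean()+245,v.max()+165),"red c",(np.average(u,weights=w)+245,np.average(v,weights=w)+165),"green c",(np.average(ug,weights=wg)+245,np.average(vg,weights=wg)+165)
E
python3 - <<'E'
from rd import *
print(meas(np.load("scenei.npy")))
im,d=manip.grab_frame("scene");print(meas(im)); np.save("d3.npy",im)
L=tow([-.0540,.1745,.1966]); t=np.deg2rad(131.9+90); go(L+.13*a,orient(-a,np.cos(t)*eu+np.sin(t)*by)); go(L+.13*a,orient(-a,-np.cos(t)*eu-np.sin(t)*by))
E
```

```text
time: 11.9
tool_pos: [0.6613, 0.0289, 0.3226]
tool_rot: [-0.166, 0.14, 0.976, 0.025]
time: 12.7
tool_pos: [0.4582, 0.0873, 0.2905]
tool_rot: [0.287, 0.134, 0.947, -0.043]
contact_force: [-0.4, 0.7, -1.6]
gripper_width: 0.603
grasp_force: 0.0
('tip', (np.float64(269.5), np.float64(174.5)), 'tail', (np.float64(269.0), np.int64(204)), 'red c', (np.float64(268.58229426433917), np.float64(180.71820448877804)), 'green c', (np.float64(275.4), np.float64(175.3111111111111)))
('tip', (np.float64(273.0), np.float64(176.83333333333334)), 'tail', (np.float64(268.0), np.int64(204)), 'red c', (np.float64(269.87004103967166), np.float64(181.60191518467852)), 'green c', (np.float64(276.46153846153845), np.float64(175.0)))
shift(cur tool) [-0.0124  0.1234 -0.001 ] turn [ 0.02  -0.007 -2.298] shift(target tool) [-0.084  -0.0913 -0.001 ] j [ 0.16 -0.7   2.21 -0.27  1.1  -1.07]
shift(cur tool) [-0.0124  0.1234 -0.001 ] turn [-0.006 -0.016  0.844] shift(target tool) [ 0.084   0.0913 -0.001 ] j [ 0.16 -0.7   2.21 -0.27  1.1  -1.07]
```

```bash
python3 - <<'E'
from rd import *
from h import *
im=np.load("d3.npy"); cv2.imwrite("pics/d3.png",cv2.resize(im[165:225,240:310],(700,600),interpolation=cv2.INTER_CUBIC)[...,::-1])
E
```

```text
(no output)
```

View pics/d3.png

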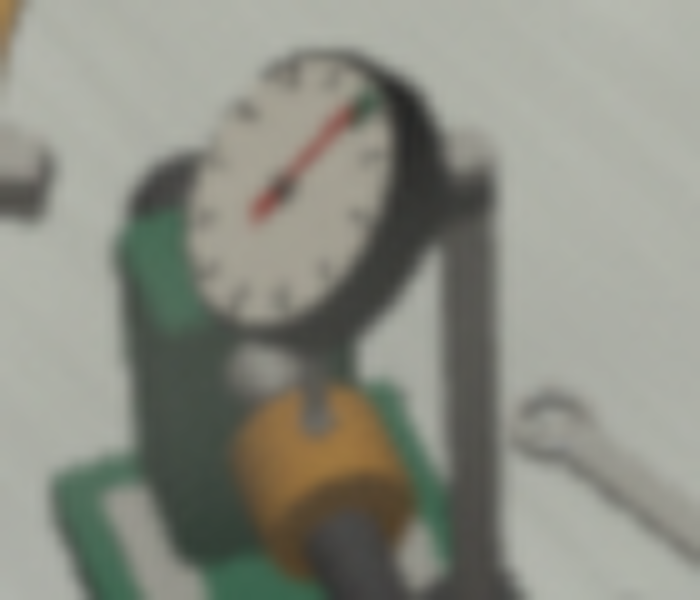

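The pointer (355,105) lies on the green mark (368,103). Back to the lock.

```bash
python3 -m inch '[[[0,0,0],[-0.001,-0.003,0.141],0.6],[[0,0,0],[-0.001,-0.003,0.141],0.6],[[0,0,0],[-0.001,-0.003,0.141],0.6],[[0,0,0],[-0.001,-0.003,0.141],0.6],[[0,0,0],[-0.001,-0.003,0.141],0.6],[[0,0,0],[-0.001,-0.003,0.139],0.6],[[0.028,0.03,0],[0,0,0],0.6],[[0.028,0.03,0],[0,0,0],0.6]]' | head -2
python3 -m inch '[[[0.028,0.031,0],[0,0,0],0.6],[[0,0,0],[0,0,0],0.6],[[0,0,0],[0,0,0],0.6]]' | head -2
python3 - <<'E'
from h import *
im,d=manip.grab_frame("wrist"); P=cloud("wrist",d); im=im.astype(int)
rd=(im[...,0]>im[...,1]+60)&(im[...,0]>im[...,2]+60)&(d>0)&(d<.4); q=tob(P[rd]); q=q[np.linalg.norm(q-[-.06,.175,.2],axis=1)<.06]
A=np.array([-s35,0,c35]);U=np.array([c35,0,s35]);h=q@A; top=q[h>np.percentile(h,90)-.004]; uv=np.stack([top@U,top[:,1]],1).astype(np.float32)
rc=cv2.minAreaRect(uv); print(rc,np.percentile(h,90)); an=np.arctan2(*np.linalg.svd(uv-uv.mean(0))[2][0][::-1]);print(np.rad2deg(an))
hc=np.percentile(h,90)-.011; u,y=rc[0]; l=[u*c35-hc*s35,y,u*s35+hc*c35]; print(l)
t=an+np.pi/2
p,r=tool(); Y=np.cos(t)*eu+np.sin(t)*by
if Y@r.apply([0,1,0])<0: Y=-Y
for L in (tow(l),tow([-.0540,.1745,.1966])): go(L+.006*a,orient(-a,Y))
E
```

```text
time: 13.55
tool_pos: [0.4968, 0.1632, 0.3083]
time: 13.85
tool_pos: [0.5114, 0.2025, 0.3087]
((0.06822387874126434, 0.17329081892967224), (0.009461645036935806, 0.062165144830942154), 41.525794982910156) 0.20266566673752984
-48.49991
[np.float64(-0.0540491803579286), 0.17329081892967224, np.float64(0.19613493197052045)]
shift(cur tool) [ 0.0048 -0.0077  0.1255] turn [0.004 0.005 0.003] shift(target tool) [ 0.0042 -0.0072  0.1256] j [ 0.41 -0.41  2.01 -0.44  1.09  0.09]
shift(cur tool) [ 0.0055 -0.0067  0.1252] turn [0.004 0.005 0.003] shift(target tool) [ 0.0049 -0.0061  0.1252] j [ 0.41 -0.41  2.01 -0.44  1.09  0.09]
```

```bash
python3 -m inch '[[[0.0045,-0.0068,0.01],[0.004,0.005,0.003],0.6],[[0,0,0.03],[0,0,0],0.6],[[0,0,0.03],[0,0,0],0.6],[[0,0,0.03],[0,0,0],0.6],[[0,0,0.0255],[0,0,0],0.6],[[0,0,0],[0,0,0],0.6]]' | head -4
python3 -m inch '[[[0,0,0],[0,0,0],0],[[0,0,0],[0,0,0],0],[[0,0,0],[0,0,0],0],[[0,0,0],[0,0,0],0],[[0,0,0],[0,0,0],0],[[0,0,0],[0,0,0],0]]'
python3 -m inch '[[[0,0,0],[0,0,0.14],0],[[0,0,0],[0,0,0.14],0],[[0,0,0],[0,0,0.14],0],[[0,0,0],[0,0,0.14],0],[[0,0,0],[0,0,0.14],0],[[0,0,0],[0,0,0.14],0],[[0,0,0],[0,0,0.14],0],[[0,0,0],[0,0,0.14],0]]'
python3 -m inch '[[[0,0,0],[0,0,0.1],0],[[0,0,0],[0,0,0.07],0],[[0,0,0],[0,0,0.04],0],[[0,0,0],[0,0,0],0],[[0,0,0],[0,0,0],0]]'
python3 - <<'E'
from h import *
s=manip.state();print(s["joint_pos"],s["ft_torque"],"about a",np.dot(s["ft_torque"],a))
E
```

```text
time: 14.5
tool_pos: [0.5705, 0.1791, 0.1952]
tool_rot: [0.287, 0.514, 0.805, 0.08]
contact_force: [-0.4, 0.6, -1.3]
time: 15.1
tool_pos: [0.5725, 0.1822, 0.2023]
tool_rot: [0.29, 0.512, 0.804, 0.084]
contact_force: [-4.6, -0.3, 6.3]
gripper_width: 0.166
grasp_force: 59.0
time: 15.9
tool_pos: [0.5715, 0.1823, 0.2015]
tool_rot: [0.2, 0.862, 0.407, 0.224]
contact_force: [-10.2, 0.6, 8.4]
gripper_width: 0.169
grasp_force: 59.6
time: 16.4
tool_pos: [0.5713, 0.1824, 0.2014]
tool_rot: [0.176, 0.9, 0.317, 0.243]
contact_force: [-11.2, 0.3, 9.5]
gripper_width: 0.169
grasp_force: 59.7
[ 0.32526004 -0.20307755  2.02758044 -0.45388614  0.85069646  1.43926487] [-0.10111226  1.04559213 -0.06240924] about a 0.1748163489345045
```

```bash
python3 -m inch '[[[0,0,0],[0,0,0.06],0],[[0,0,0],[0,0,0],0],[[0,0,0],[0,0,0],0]]' | head -3
python3 - <<'E'
from h import *
s=manip.state();print(s["joint_pos"][5],s["ft_torque"],"about a",np.dot(s["ft_torque"],a))
E
python3 -m inch '[[[0,0,0],[0,0,0],0.5],[[0,0,0],[0,0,0],0.5],[[0,0,0],[0,0,0],0.5],[[0,0,-0.03],[0,0,0],0.5],[[0,0,-0.04],[0,0,0],0.6],[[0,0,-0.04],[0,0,0],0.6],[[0,0,-0.03],[0,0,0],0.6],[[0,0,0],[0,0,0],0.6]]'
python3 - <<'E'
from rd import *
im,d=manip.grab_frame("wrist"); P=cloud("wrist",d); im=im.astype(int)
rd=(im[...,0]>im[...,1]+60)&(im[...,0]>im[...,2]+60)&(d>0)&(d<.4); q=tob(P[rd]); q=q[np.linalg.norm(q-[-.06,.175,.2],axis=1)<.06]
A=np.array([-s35,0,c35]);U=np.array([c35,0,s35]);h=q@A; top=q[h>np.percentile(h,90)-.004]; uv=np.stack([top@U,top[:,1]],1).astype(np.float32)
print("angle, tight was 58.3:",np.rad2deg(np.arctan2(*np.linalg.svd(uv-uv.mean(0))[2][0][::-1])))
im,d=manip.grab_frame("scene");print(meas(np.load("d3.npy")));print(meas(im))
a0=np.load("d3.npy")[165:205,255:285].astype(int);print("diff",abs(a0-im[165:205,255:285]).mean(), "vs start",abs(np.load("scenei.npy")[165:205,255:285].astype(int)-im[165:205,255:285]).mean())
E
```

```text
time: 16.7
tool_pos: [0.5713, 0.1825, 0.2013]
tool_rot: [0.169, 0.909, 0.29, 0.249]
1.4994064872860664 [-0.07814495  1.03881351 -0.11314278] about a 0.11952258472113744
time: 17.5
tool_pos: [0.4955, 0.2059, 0.3206]
tool_rot: [0.168, 0.908, 0.29, 0.253]
contact_force: [0.8, 0.8, -0.1]
gripper_width: 0.6
grasp_force: 0.0
angle, tight was 58.3: -126.240425
('tip', (np.float64(273.0), np.float64(176.83333333333334)), 'tail', (np.float64(268.0), np.int64(204)), 'red c', (np.float64(269.87004103967166), np.float64(181.60191518467852)), 'green c', (np.float64(276.46153846153845), np.float64(175.0)))
('tip', (np.float64(273.1666666666667), np.float64(177.0)), 'tail', (np.float64(268.0), np.int64(204)), 'red c', (np.float64(269.9086757990868), np.float64(181.7579908675799)), 'green c', (np.float64(276.0), np.float64(175.0)))
diff 2.698888888888889 vs start 5.301111111111111
```

The screw is at 53.8°, slightly past where it began when tight, the pointer is still on the mark, and the gripper is clear. Handing in.

```bash
python3 -c "
from plant import manip
print(manip.job_done())"
```

```text
the job is handed in; nothing more can be done
None
```

I loosened the lock, turned the shaft about 60° until the pointer sat on the green mark, tightened the screw to about 4° past its starting tight position, and let go. I handed the job in at about 17.6 s; no verdict came back.

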